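# Lay out the booking desk to weigh and stamp a consignment

### The job

Get the removals desk ready to book in a consignment: centre the larger parcel on the pan of the scale and set the smaller parcel centred on top of it, so that both are weighed together. Lay the roll of tape flat on the desk just left of the scale (left as the robot sees it), level with the middle of the pan and with a gap of about 2 cm, and stand the stamp upright on the desk midway between the ledger and the ink pad, in line with their middles. Leave the trophy and the flask standing where they are.

Things in the scene. Friction and masses are not known exactly. Their poses are not given: they have to be found in the camera images.
- big_parcel_mid (a point): The larger of two sealed brown cardboard parcels: 94 (its x) x 66 (its y) x 60 mm high, about 0.3 kg; point at its centre, 30 mm above its underside. Grip it across its 66 mm (y) sides. It starts roughly aligned with the world axes (yaw within 0.2), in a row with the other loose things on the robot's side of the desk.
- small_parcel_mid (a point): The smaller sealed brown cardboard parcel: 70 (its x) x 54 (its y) x 50 mm high, about 0.15 kg; point at its centre, 25 mm above its underside. Grip it across its 54 mm (y) sides. Starts in the same row.
- tape_mid (a point): Part-used roll of brown packing tape lying flat: 64 mm across, 48 mm high, with a 36 mm open core; about 0.09 kg; point at its centre, 24 mm above its underside. Starts in the same row.
- stamp_mid (a point): Wooden hand stamp standing upright: round foot 44 mm across and 18 mm high, then a plain round handle 24 mm across up to 80 mm; about 0.07 kg; point on its axis half-way up, 40 mm above its underside (on the handle). Starts in the same row.
- scale_pan (a point): Electronic parcel scale, fixed: square steel pan 130 x 130 mm whose top is 32 mm above the desk; behind it (its +x side) a black display strip 45 mm deep, 28 mm high. Point at the middle of the pan's top; x away from the robot, y to the left (yaw within 0.1). The pan does not move. It stands in the second row, either on the left or on the right half of the desk. 'Left' is the robot's left (+y).
- ledger: Closed dark ledger book with a red spine, lying flat, fixed: 150 (x) x 120 (y) x 24 mm thick. Origin at the centre of its underside; x away from the robot, y to the left (yaw within 0.1). In the second row, on the half of the desk that the scale does not take.
- inkpad: Ink pad, dark violet, in a flat steel tin, fixed: 110 (x) x 70 (y) x 16 mm high; its thin lid stands open, almost upright and 78 mm high, along its left (+y) edge, away from the ledger. Origin at the centre of its underside. It lies to the left of the ledger, in line with it, with 125 to 140 mm of bare desk between them.
- trophy_mid (a point): Brass trophy cup on a dark red 60 x 60 mm plinth, 158 mm high, 90 mm over its two handles (along its x), loose, not to be disturbed. Point on its axis, 80 mm above its underside. Stands in the row of loose things.
- flask_mid (a point): Steel drinking flask, 62 mm across, 150 mm high, loose, not to be disturbed. Point at its centre, 75 mm above its underside. Stands in the row of loose things (six things about 150 mm apart centre to centre, in any order). Further fixed desk clutter, up to 215 mm high, lies only beyond x = 0.72 and beyond y = +0.48 and -0.48.
There are look-alikes about, which are no part of the job. Leave any green or yellow look-alike of the part that bears small_parcel_mid alone.

How it is judged:
By the outcome, as a careful person would: the job done as asked, in the order asked, and still so for the second after the job is handed in, with the robot touching nothing.
It also fails if it takes over 114 s, if anything falls off the work surface, if the arm or the gripper's body presses on something with over 40 N, if the wrist force passes 120 N, or if a joint passes its speed limit or range.

### The arm

A 7-joint arm with a two-finger parallel gripper is mounted at the origin on the work surface. World frame = base frame: x ahead of the robot, y to its left, z up, the work surface at z = 0. Lengths are in m, angles in rad, forces in N, time in s.
With the tool pointing down it reaches from about 0.425 to 0.825 m from the base axis. Payload 3.6 kg.
Tool frame: the origin (TCP) lies where the fingers leave the gripper's body, on its centre line; the fingertips stand 73 mm ahead of it and the grasp point (between the pads) lies 54 mm ahead of it; x points along the fingers, y is the direction in which the jaws open and shut, and the axes are right-handed (so a half turn about x gives the same grasp; the last joint's range is limited). The gripper opens to 85 mm and grips with 20 to 120 N. Pads are 22 mm wide; open, the fingers measure 114 mm over their backs; the gripper's body (76 mm by 85 mm) begins 54 mm behind the grasp point. The pads swing forward as they close: fully open they stand 13 mm farther back than shut.
Start: joints at [-1.325, 0.615, -0.013, 1.423, 0.008, 1.103, -0.04], TCP at [0.174, 0.626, 0.304] pointing down, gripper open.
Joint ranges: [-3.12, 3.12], [-0.3, 2.06], [-1.34, 1.32], [0.26, 2.42], [-1.36, 4.5], [0.01, 1.98], [-2.84, 2.84]. Speed limits (rad/s): [2.79, 2.79, 3.14, 3.14, 3.14, 3.14, 3.14].

### API

Orientations are given as a unit quaternion [x, y, z, w].
In Python, from station import arm, snapshot, camera_info, ticket gives the robot as it stands. Calls block until the motion is done:
- arm.movep(position, orientation): joint-space move of the TCP to a pose.
- arm.line_to(position, velocity=0.15, ori=None): straight line of the TCP; ori=None keeps the orientation; velocity is the mean speed in m/s.
- arm.move_j(angles): joint-space move.
- arm.move_gripper(opening, effort=None): opening from 0.0 (shut) to 1.0 (fully open); effort is the grip in N (None keeps the last); returns when the fingers have stopped.
- arm.pause(seconds).
- arm.ik(position, orientation): joint angles nearest the present ones, or None.
- snapshot(name): name is "scene" or "top" or "wrist"; returns the picture (420x560x3 uint8, blue, green, red); there is no depth.
- camera_info(name): a dict with "fx", "fy", "cx", "cy" (pixels), "R" (3x3) and "t" (3): a world point X has camera coordinates R X + t; the wrist camera has in their place "T_tool_cam" (4x4, takes a point from camera to tool coordinates, whose origin is the TCP and whose axes are the tool frame's). Camera axes: x right, y down, z forward; pixel columns grow to the right and rows downward; lengths in m; the calibration is good to about 2 mm. A picture is of the moment at which its call begins: read the wrist's pose just before it. camera_info takes no time and is no camera call.
A pose or a line that the arm cannot do raises arm.MotionError and nothing moves.
- ticket.finish_job(): hands the job in, once; it reports no verdict.
Readings, each from a call of its own:
- arm.read_time(): time.
- arm.read_joint_positions(): joint angles.
- arm.read_dq(): joint speeds.
- arm.read_effort(): joint torques, N m.
- arm.read_tool_pos(): TCP position.
- arm.read_eef_rot(): TCP orientation.
- arm.read_ft_force(): force on the tool from outside, world axes, zero at the start.
- arm.read_wrist_torque(): the same for the moment, N m.
- arm.read_opening(): opening from 0.0 (shut) to 1.0 (fully open).
Only numpy, scipy, OpenCV 4.12 (cv2) and the standard library are available. Lean on these libraries where they do the work, as an engineer would, in place of code of your own. Each camera call takes 0.05 s, during which the arm holds its last target. There are 200 camera calls.

## Working session

There is one attempt and no reset: what is moved stays moved. The work goes in short steps, each a Python script; the robot and the scene stay as the last script left them, time stands still between calls to the robot, and variables do not carry over. Pictures are saved under pics/ and viewed, about 12 in all and at most 16, crops included, and the job is handed in when it is done.

```bash
ls; mkdir -p pics; python3 - <<'E'
from station import arm, snapshot, camera_info
import cv2,numpy as np
np.set_printoptions(precision=4,suppress=True)
for n in("scene","top"):
    cv2.imwrite(f"pics/{n}0.png",snapshot(n)); c=camera_info(n); print(n,c)
print(camera_info("wrist"),arm.read_tool_pos(),arm.read_eef_rot(),arm.read_time())
E
```

```text
pics
scene {'fx': 449.36346781811585, 'fy': 449.36346781811585, 'cx': 277.5151880520661, 'cy': 219.90650129179554, 'R': array([[ 0.6526,  0.7576, -0.0115],
       [ 0.6141, -0.5377, -0.5777],
       [-0.4439,  0.3699, -0.8162]]), 't': array([-0.3325, -0.2187,  1.4638])}
top {'fx': 411.95991390329317, 'fy': 411.95991390329317, 'cx': 277.38975066524597, 'cy': 210.3545551731072, 'R': array([[-0.0114, -0.9997,  0.0215],
       [-0.998 ,  0.0101, -0.0629],
       [ 0.0627, -0.0222, -0.9978]]), 't': array([0.0181, 0.4529, 1.1109])}
{'fx': 309.54672720993295, 'fy': 309.54672720993295, 'cx': 277.91962689065645, 'cy': 206.1683638161021, 'T_tool_cam': array([[-0.0002, -0.2643,  0.9645, -0.0693],
       [ 1.    , -0.0006,  0.    , -0.0013],
       [ 0.0006,  0.9644,  0.2643, -0.0671],
       [ 0.    ,  0.    ,  0.    ,  1.    ]])} [0.1744 0.6256 0.3028] [ 0.095   0.7007 -0.0966  0.7005] 0.1
```

View pics/top0.png

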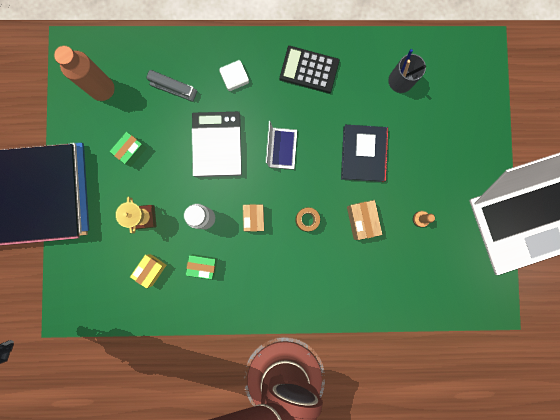

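View pics/scene0.png

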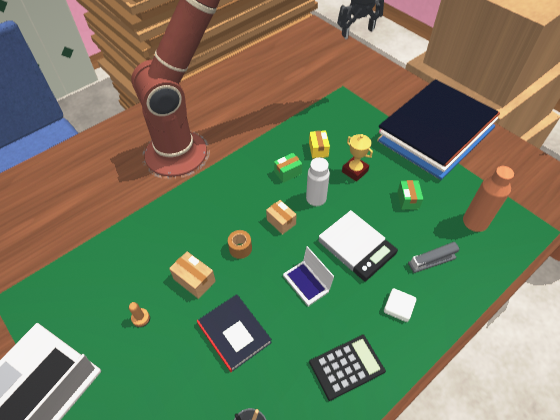

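Top view: the row from left to right is trophy (130,215), flask (197,216), small parcel (254,218), tape (308,219), big parcel (366,220), stamp (424,218). The scale is at (217,148), the ink pad at (283,148) and the ledger at (365,153). The scene view agrees. Next I'll take closer wrist views.

```bash
cat > h.py <<'E'
from station import arm, snapshot, camera_info, ticket
import cv2, numpy as np
from scipy.spatial.transform import Rotation as Ro
np.set_printoptions(precision=4,suppress=True)
def q(yaw): return (Ro.from_euler('z',yaw)*Ro.from_euler('y',np.pi/2)).as_quat()
def cam(n):  # K, R_wc, origin
    c=camera_info(n); K=(c["fx"],c["fy"],c["cx"],c["cy"])
    if n!="wrist": R=np.array(c["R"]); return K,R.T,-R.T@np.array(c["t"])
    T=np.array(c["T_tool_cam"]); Rt=Ro.from_quat(arm.read_eef_rot()).as_matrix()
    return K,Rt@T[:3,:3],Rt@T[:3,3]+np.array(arm.read_tool_pos())
def cast(C,uv,z):
    K,R,o=C; uv=np.atleast_2d(uv).astype(float)
    d=np.c_[(uv[:,0]-K[2])/K[0],(uv[:,1]-K[3])/K[1],np.ones(len(uv))]@R.T
    return o+d*((z-o[2])/d[:,2])[:,None]
def save(name,C,img):
    cv2.imwrite(f"pics/{name}.png",img); np.savez(f"pics/{name}.npz",K=C[0],R=C[1],o=C[2])
def load(name):
    d=np.load(f"pics/{name}.npz"); return (d["K"],d["R"],d["o"]),cv2.imread(f"pics/{name}.png")
E
python3 - <<'E'
from h import *
C=cam("top")
P={k:cast(C,uv,z)[0] for k,uv,z in [("small",(254,218),.05),("tape",(308,219),.048),("big",(366,220),.06),("stamp",(424,218),.05),("scale",(217,150),.032),("pad",(286,148),.016),("ledger",(364,153),.024),("flask",(197,216),.15),("trophy",(130,215),.15)]}
for k,p in P.items(): print(k,p)
for k in ["scale","pad","ledger","stamp","big","tape","small"]:
    p=P[k]; x=p[0]+(.04 if k in("small","tape","big") else 0)
    try: arm.movep([x,p[1],.30],q(0))
    except arm.MotionError as e: print(k,e); continue
    Cw=cam("wrist"); save("w_"+k,Cw,snapshot("wrist")); print(k,Cw[2],arm.read_time())
I=[cv2.resize(cv2.imread(f"pics/w_{k}.png"),(400,300)) for k in ["scale","pad","ledger","stamp"]]
cv2.imwrite("pics/m1.png",np.vstack([np.hstack(I[:2]),np.hstack(I[2:])]))
I=[cv2.resize(cv2.imread(f"pics/w_{k}.png"),(400,300)) for k in ["big","tape","small"]]; I.append(I[0]*0)
cv2.imwrite("pics/m2.png",np.vstack([np.hstack(I[:2]),np.hstack(I[2:])]))
E
```

```text
small [0.4312 0.0759 0.05  ]
tape [ 0.4272 -0.0669  0.048 ]
big [ 0.4224 -0.2183  0.06  ]
stamp [ 0.4265 -0.3759  0.05  ]
scale [0.6171 0.175  0.032 ]
pad [ 0.6247 -0.0124  0.016 ]
ledger [ 0.6077 -0.226   0.024 ]
flask [0.4329 0.2084 0.15  ]
trophy [0.437  0.3672 0.15  ]
scale [0.5492 0.1753 0.3693] 2.4083
pad [ 0.5574 -0.0115  0.3693] 3.2333
ledger [ 0.5414 -0.2241  0.3692] 4.15
stamp [ 0.3612 -0.3755  0.3693] 5.1333
big [ 0.3957 -0.2192  0.3694] 5.875
tape [ 0.3999 -0.0693  0.3694] 6.5833
small [0.4042 0.0736 0.3692] 7.2583
```

View pics/m1.png

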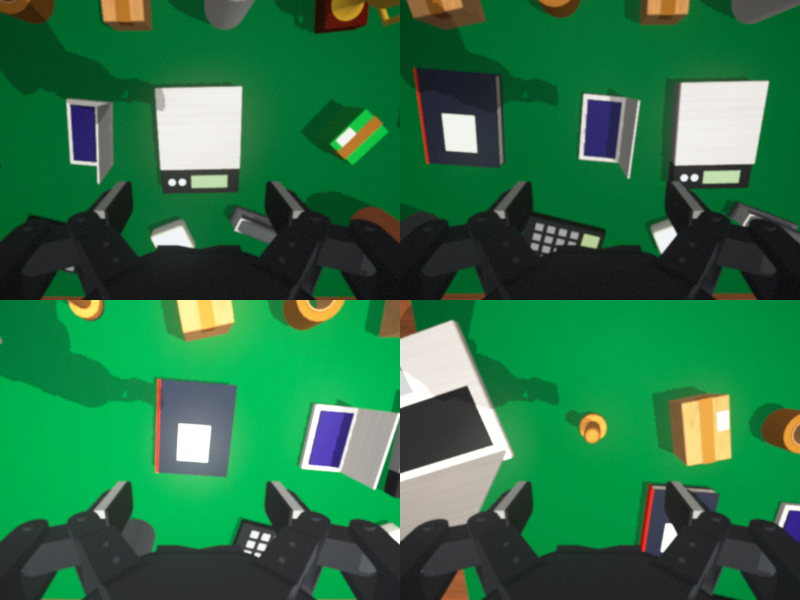

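View pics/m2.png

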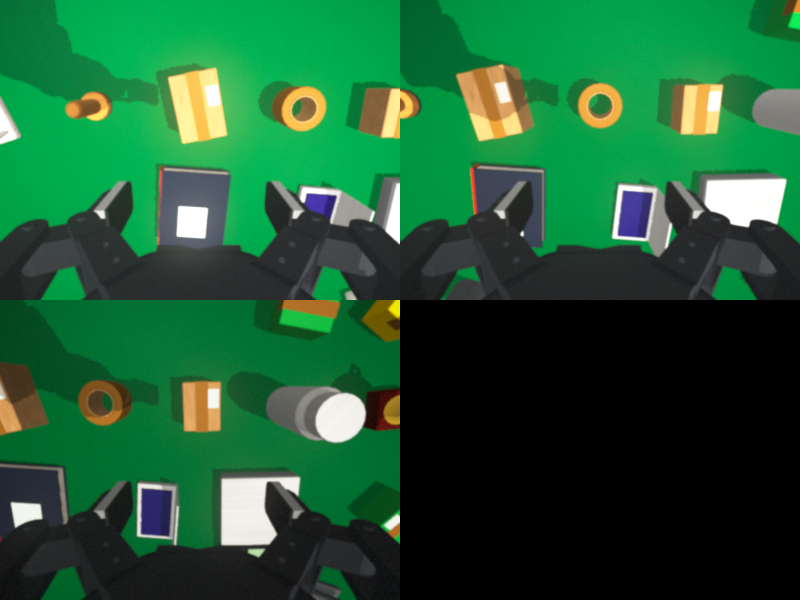

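```bash
cat >> h.py <<'E'
def rect(C,mask,seed,z,win=110):
    m=np.zeros_like(mask); x0,y0=max(seed[0]-win,0),max(seed[1]-win,0)
    m[y0:seed[1]+win,x0:seed[0]+win]=mask[y0:seed[1]+win,x0:seed[0]+win]
    m=cv2.morphologyEx(m,cv2.MORPH_CLOSE,np.ones((5,5)))
    m=cv2.morphologyEx(m,cv2.MORPH_OPEN,np.ones((5,5)))
    n,L,S,_=cv2.connectedComponentsWithStats(m)
    l=L[seed[1],seed[0]] or 1+np.argmax(S[1:,4])
    c=max(cv2.findContours((L==l).astype(np.uint8),0,cv2.CHAIN_APPROX_NONE)[0],key=cv2.contourArea)
    h=cv2.convexHull(c)[:,0]+0.0
    w=cast(C,h,z)[:,:2]
    (cx,cy),(a,b),ang=cv2.minAreaRect((w*1000).astype(np.float32))
    ang=np.deg2rad(ang)
    if ang>np.pi/4: ang-=np.pi/2; a,b=b,a
    return np.array([cx/1000,cy/1000]),a,b,ang   # a along x-ish, b along y-ish (mm)
def nongreen(img):
    b,g,r=[img[...,i].astype(int) for i in range(3)]
    return (g<1.35*np.maximum(r,b)).astype(np.uint8)
def white(img):
    h=cv2.cvtColor(img,cv2.COLOR_BGR2HSV); return ((h[...,1]<60)&(h[...,2]>150)).astype(np.uint8)
def violet(img):
    b,g,r=[img[...,i].astype(int) for i in range(3)]
    return ((b>1.4*g)&(b>1.4*r)&(b>50)).astype(np.uint8)
E
python3 - <<'E'
from h import *
for k,f,s,z in [("big",nongreen,(275,145),.06),("small",nongreen,(283,148),.05),("tape",nongreen,(300,148),.048),("stamp",nongreen,(270,180),.018),
  ("scale",white,(280,180),.032),("pad",violet,(280,180),.016),("scale",violet,(115,185),.016),("ledger",violet,(455,190),.016),("ledger",nongreen,(270,180),.024),("pad",nongreen,(75,160),.024)]:
    C,i=load("w_"+k); r=rect(C,f(i),s,z); print(k,f.__name__,r[0],"%.1f %.1f %.3f"%r[1:],"cam",C[2])
C,i=load("w_stamp"); cv2.imwrite("pics/c1.png",np.hstack([cv2.resize(i[130:230,220:320],(400,400)),cv2.resize(load("w_pad")[1][110:240,230:360],(400,400))]))
E
```

```text
big nongreen [ 0.423  -0.2201] 97.1 67.9 0.189 cam [ 0.3957 -0.2192  0.3694]
small nongreen [0.4323 0.0772] 72.6 55.3 0.024 cam [0.4042 0.0736 0.3692]
tape nongreen [ 0.4267 -0.0676] 63.6 63.7 -0.003 cam [ 0.3999 -0.0693  0.3694]
stamp nongreen [ 0.4251 -0.3844] 45.4 46.3 0.712 cam [ 0.3612 -0.3755  0.3693]
scale white [0.6137 0.1768] 129.7 129.9 0.023 cam [0.5492 0.1753 0.3693]
pad violet [ 0.6245 -0.0051] 90.7 51.1 -0.091 cam [ 0.5574 -0.0115  0.3693]
scale violet [ 0.6236 -0.0114] 90.9 36.5 -0.095 cam [0.5492 0.1753 0.3693]
ledger violet [ 0.6246 -0.0064] 90.6 51.9 -0.089 cam [ 0.5414 -0.2241  0.3692]
ledger nongreen [ 0.6091 -0.2306] 150.1 120.9 -0.072 cam [ 0.5414 -0.2241  0.3692]
pad nongreen [ 0.6094 -0.2252] 148.8 129.9 -0.069 cam [ 0.5574 -0.0115  0.3693]
```

View pics/c1.png

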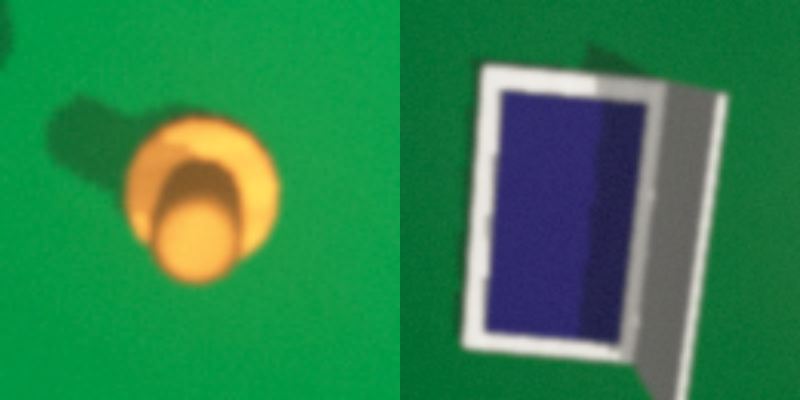

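```bash
cat >> h.py <<'E'
def pick(p,yaw,zg,eff,hi=.30,op=1.0):
    arm.move_gripper(op)
    arm.movep([p[0],p[1],hi],q(yaw)); arm.line_to([p[0],p[1],zg+.054],.15)
    arm.move_gripper(0,eff); arm.pause(.2); o=arm.read_opening()
    arm.line_to([p[0],p[1],hi],.2); print("open",o,arm.read_opening(),"F",arm.read_ft_force(),"t",arm.read_time())
def place(p,yaw,zg,op,hi=.30):
    arm.movep([p[0],p[1],hi],q(yaw)); arm.line_to([p[0],p[1],zg+.054+.03],.2); arm.line_to([p[0],p[1],zg+.054],.05)
    print("F down",arm.read_ft_force(),arm.read_tool_pos()); arm.move_gripper(op); arm.pause(.2)
    arm.line_to([p[0],p[1],hi],.2); print("t",arm.read_time())
E
python3 - <<'E'
from h import *
C,i=load("w_stamp"); print("stamp foot",cast(C,(270.2,178),.018),"top",cast(C,(269.2,190),.08))
for p,y in [((.427,-.067,.078),-1.57),((.611,.294,.078),-1.57),((.427,-.067,.078),1.57),((.433,.077,.08),0),((.433,.077,.3),0)]:
    j=arm.ik(p,q(y)); print(p,y,None if j is None else np.array(j))
S=np.array([.6137,.1768])
pick((.4243,-.2200),.189,.032,40)
place(S,.023,.032+.032+.001,1.0)
# look at result from behind so that the camera is over the pan
arm.movep([S[0]+.067,S[1],.32],q(0)); C=cam("wrist"); im=snapshot("wrist"); save("a1",C,im)
E
```

```text
stamp foot [[ 0.4248 -0.3837  0.018 ]] top [[ 0.4252 -0.3832  0.08  ]]
(0.427, -0.067, 0.078) -1.57 [ 0.0146  0.7075  0.1336  2.2355 -0.4069  0.2205  0.5153]
(0.611, 0.294, 0.078) -1.57 [-0.655   0.9342  0.322   1.5258 -0.3849  0.7447 -0.1689]
(0.427, -0.067, 0.078) 1.57 [ 0.2095  0.7057 -0.1534  2.2299  0.4425  0.2336  2.8012]
(0.433, 0.077, 0.08) 0 [-0.2212  0.7014 -0.0066  2.2118  0.0188  0.2285  1.3262]
(0.433, 0.077, 0.3) 0 [-0.214   0.2986 -0.0152  2.0017  0.006   0.8413  1.3383]
open 0.7670523335426377 0.7671681163248298 F [-0.4887 -0.4441 -2.1597] t 11.9333
F down [-1.3091  0.1479  0.0664] [0.6132 0.1767 0.1188]
t 16.8083
```

View pics/a1.png

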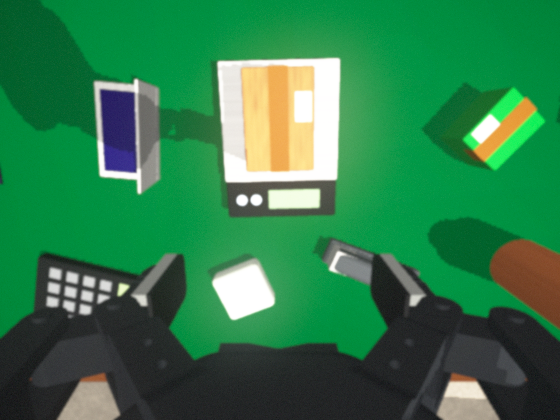

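The big parcel is on the pan (u 243–314 on a pan spanning u 218–340). I'll measure its centring, then pick the small parcel.

```bash
cat >> h.py <<'E'
def brown(img):
    h=cv2.cvtColor(img,cv2.COLOR_BGR2HSV); return ((h[...,1]>80)&(h[...,0]>5)&(h[...,0]<28)&(h[...,2]>60)).astype(np.uint8)
E
python3 - <<'E'
from h import *
C,i=load("a1"); print(rect(C,brown(i),(255,120),.092,80),C[2])
m=((white(i)>0)|(brown(i)>0)).astype(np.uint8); m[182:]=0; print(rect(C,m,(255,120),.032,80))
S=np.array([.6137,.1768])
pick((.4330,.0772),.024,.030,30)
place(S,.023,.092+.030+.001,1.0,.36)
arm.movep([S[0]+.067,S[1],.34],q(0)); C=cam("wrist"); im=snapshot("wrist"); save("a2",C,im)
print(rect(C,brown(im),(270,120),.142,80),C[2])
cv2.imwrite("pics/a2s.png",snapshot("scene"))
E
```

```text
(array([0.6117, 0.1752]), 93.83779907226562, 64.04143524169922, np.float64(0.02396375806988648)) [0.6137 0.1752 0.3872]
(array([0.6143, 0.1746]), 131.1796417236328, 127.64469909667969, np.float64(0.024022699234355897))
open 0.626530599198183 0.628653647110307 F [-0.5587 -0.3749 -0.9038] t 21.925
F down [-0.1992 -0.139   0.1069] [0.6136 0.1768 0.1766]
t 26.15
(array([0.6119, 0.1752]), 78.06083679199219, 53.66184616088867, np.float64(0.02621496975122249)) [0.6136 0.1752 0.4063]
```

View pics/a2.png

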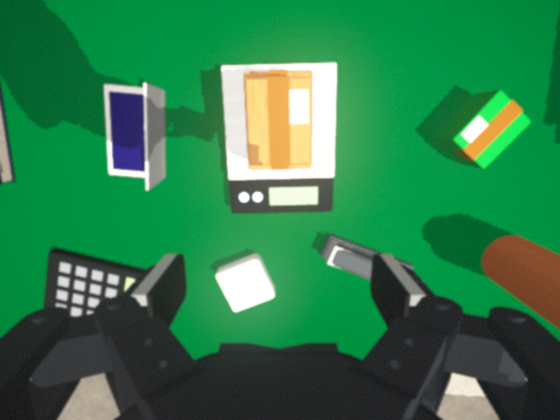

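The small parcel sits on the big one, with its label at (299,106), inside the big parcel's outline. Next the tape, then the stamp.

```bash
python3 - <<'E'
from h import *
Y=-np.pi/2
pick((.4267,-.0676),Y,.027,25)
place((.6113,.2937),Y,.027+.001,1.0,.36)
arm.move_gripper(.7); 
pick((.4250,-.3835),0,.055,25,.30,.7)
place((.6177,-.1056),-.07,.055+.001,.7)
print(arm.read_tool_pos())
arm.movep([.6177+.067,-.1056,.32],q(0)); save("b1",cam("wrist"),snapshot("wrist"))
arm.movep([.6113+.067,.235,.36],q(0)); save("b2",cam("wrist"),snapshot("wrist"))
arm.movep([.45,-.25,.36],q(0))
cv2.imwrite("pics/b3.png",snapshot("scene")); save("b4",cam("top"),snapshot("top")); print(arm.read_time())
I=[cv2.resize(cv2.imread(f"pics/{k}.png"),(400,300)) for k in ["b1","b2","b3","b4"]]
cv2.imwrite("pics/m3.png",np.vstack([np.hstack(I[:2]),np.hstack(I[2:])]))
E
```

```text
open 0.7321890171279353 0.7336096992773726 F [ 0.0551  0.1458 -1.296 ] t 31.575
F down [-1.8705 -0.8041  2.4893] [0.6108 0.2935 0.0817]
t 37.3417
open 0.2708692798823683 0.27163613814635973 F [ 0.4001  0.4207 -0.6462] t 43.5833
F down [ 0.0295 -0.6637 -0.5247] [ 0.6177 -0.1056  0.1096]
t 48.3
[ 0.617  -0.1054  0.2987]
52.1083
```

View pics/m3.png

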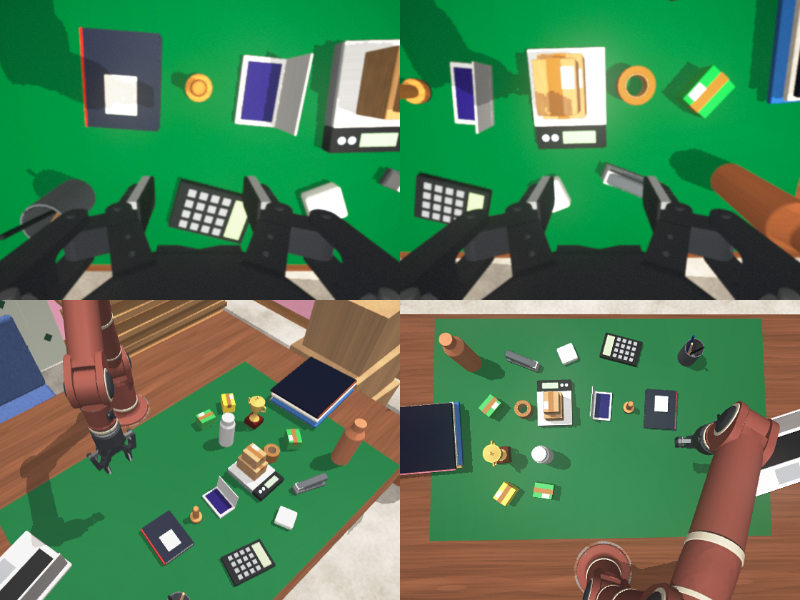

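The mosaic shows all four items placed: stamp at (199,88) in the first tile, tape at (637,85) beside the scale, and the parcels stacked. Trophy and flask are standing. I'll check the numbers.

```bash
python3 - <<'E'
from h import *
C,i=load("b1"); f=nongreen(i)
for n,m,s,z,w in [("stamp",f,(278,123),.018,35),("ledger",f,(150,90),.024,90),("violet",violet(i),(365,125),.016,90)]: r=rect(C,m,s,z,w); print(n,r[0],"%.1f %.1f %.3f"%r[1:])
C,i=load("b2")
r=rect(C,nongreen(i),(331,119),.048,38);print("tape",r[0],"%.1f %.1f %.3f"%r[1:])
c=[]
m=((white(i)>0)|(brown(i)>0)).astype(np.uint8); m[:, 287:]=0; m[179:]=0
r=rect(C,m,(232,75),.032,70);print("pan",r[0],"%.1f %.1f %.3f"%r[1:])
C0,j=load("w_scale"); print(C[2])
t0=cv2.imread("pics/top0.png"); t1=cv2.imread("pics/b4.png")
d=cv2.absdiff(t0,t1).max(2); print("trophy/flask diff px", (d[190:235,105:160]>60).sum(),(d[200:232,180:215]>60).sum())
v=i[55:185,170:370]; s=cv2.imread("pics/b3.png")[200:300,300:420]
cv2.imwrite("pics/c2.png",np.hstack([cv2.resize(v,(400,260)),cv2.resize(s,(312,260))]))
E
```

```text
stamp [ 0.618  -0.1062] 43.4 44.0 -0.000
ledger [ 0.6096 -0.2283] 149.5 124.2 -0.071
violet [ 0.625  -0.0055] 90.5 51.1 -0.088
tape [0.6105 0.292 ] 62.8 66.6 -0.004
pan [0.5934 0.1755] 92.0 129.4 0.002
[0.6115 0.2312 0.4292]
trophy/flask diff px 0 0
```

View pics/c2.png

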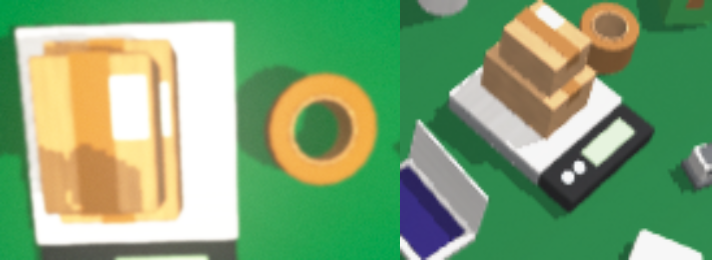

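```bash
python3 - <<'E'
from h import *
C,_=load("b2")
print("small",cast(C,[(170+93/2,55+133/2),(185,81),(248,162.5)],.142)); print("big",cast(C,[(170+179/2,55+131/2)],.092),"(left edge mid)")
print(arm.read_opening(),arm.read_tool_pos()); ticket.finish_job(); print(arm.read_time())
E
```

```text
small [[0.6115 0.1755 0.142 ]
 [0.5775 0.1501 0.142 ]
 [0.6483 0.2026 0.142 ]]
big [[0.6107 0.2111 0.092 ]] (left edge mid)
0.7035465508173949 [ 0.4509 -0.2491  0.3598]
the job is handed in; nothing more can be done
the job is handed in; nothing more can be done
```

The job is done and handed in at about 52 s on the robot's clock, with the gripper empty and clear of everything. I placed things in the order asked: big parcel, small parcel, tape, stamp.

Last camera checks:
- **Parcels:** the big parcel measures (0.612, 0.175), with the pan at about (0.614, 0.176), so it is within about 2–3 mm of centre. The small one on top measures (0.6115, 0.1755), and both are aligned with the scale.
- **Tape:** it lies flat at about (0.611, 0.293), level with the middle of the pan. The gap to the scale is about 20 mm.
- **Stamp:** it stands upright at (0.618, -0.106). I took "midway" as the middle of the bare gap between ledger and ink pad, which is (0.618, -0.106). The midpoint between their centres is about 12 mm further right.
- **Trophy and flask:** neither had moved; the before-and-after top pictures show no changed pixels there. The green and yellow look-alikes were never handled.

Two checks gave poor numbers:
- **Final pan outline:** my mask cut it off (92 mm measured, against the real 130 mm), so the pan centre above comes from two earlier views, which agree within 2 mm.
- **Small parcel:** its outline after placing merged with the big parcel's, so I took its position from corners picked by eye in the last view.

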